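Wind the antenna turntable up to the gauge block

TASK

Stand the thickest of the three aluminium gauge blocks on the base of the antenna turntable, flat against the steel anvil and in line with it, in the path of the index arm, and let go of it. Then wind the crank of the worm drive clockwise, several turns, to bring the turntable on by its one division, until you feel the index arm nip the block snugly against the anvil; do not force it. Turn the table only with the crank, leave the nipped block and the crank alone at the end, and leave everything else on the bench where it is.

Things in the scene. Friction and masses are not known exactly. Their poses are not given: they have to be found in the camera images.
- anvil (a point): Middle of the working face of the anvil, a fixed steel block 44 (x) x 22 (y) x 44 mm (z) standing on the base plate (z 12 to 56 mm over the table). The face looks to the stand's -y; the block goes on that side. This point is 34 mm over the table. Axes as the stand.
- stand: Fixed turntable stand: grey base plate 250 x 335 x 12 mm. Origin at table height; at yaw 0 x points away from the robot, y left. In mm in this frame: plate x -165..85, y -170..165, top z 12; turntable axis (0, -75); crank axis (-30, 110); blue worm housing 130 x 55 at (0, 16), top z 40; blue gear head 76 x 76 under the crank, top z 80; anvil: see anvil.
- slot (a point): Where the middle of the thick block's underside belongs: on the top of the base plate (z 12 mm), 18 mm from the anvil's face. The index arm arrives from the stand's -y side. Axes as the stand.
- turntable: Steel disc, radius 60 mm, with a small router (92 x 64 mm, top z 79 mm over the table) with an upright stub antenna near the axis (top z 154). Origin on its axis, 12 mm over the table. At the nip its axes are the stand's within 2 degrees; at the start it is 40 to 58 degrees anticlockwise (from above) of that, arm on the -y side. 20 crank turns give one table turn, same sense.
- index_face (a point): Point on the leading face of the index arm, 125 mm out, 37 mm over the table. The arm is an aluminium bar 16 mm wide, z 29 to 45 mm over the table, reaching 143 mm along the turntable's -x, face on y = -25 mm of the turntable frame. On it sits the nose that meets the block: 20 x 12 mm, set by a screw to 3 to 11 mm proud of the face (not measured: feel for it), sprung 40 N per mm.
- crank_axis (a point): Point on the crank's vertical axis, 120 mm over the table, level with the middle of the handle. Clockwise from above brings the arm to the anvil, 2.1 to 3.3 turns from start to nip. The self-locking drive takes about 2.5 N at the handle when turned slowly, 4 N at a turn in 2 s. Once the handle is let go the friction keeps a nip of up to about 15 N.
- handle (a point): Middle of the crank handle: upright black cylinder, 18 mm diameter, 44 mm tall (z 98 to 142 mm), 45 mm from the crank axis. It spins freely on its pin, so it can be held and carried round without turning the hand. From the nip on, the force along its path rises about 1 N for each 7 N of nip. A nip of 3 to 45 N is right: aim at 10 to 20 N.
- block_thick: The gauge block to use, aluminium, 44 (its x) x 36 (its y, the gauging thickness) x 50 mm (z), about 0.15 to 0.3 kg, standing upright on the table. Origin in the middle of its underside. It belongs on the slot with its x along the stand's x (either way round).
- block_mid: Like block_thick but 26 mm thick; to be left alone.
- block_thin: Like block_thick but 16 mm thick; to be left alone.
- screwdriver: Bystander: screwdriver with blue handle, 180 mm, lying.
- whip: Bystander: black whip antenna with brass foot, 166 mm long, lying.
- adapter: Bystander: brass coax adapter, 18 mm diameter, 26 mm tall, standing on the base plate behind the turntable.
- jar: Bystander: jar with a white lid, 52 mm diameter, 60 mm tall.
- plugbox: Bystander: grey divided plastic tray, 100 x 70 x 30 mm.
Not all that is in view belongs to the job. Leave any green or orange look-alike of the block_thick alone.

How it is judged (in metres and radians):
On the way, in this order (a step that is already met when the one before it is completed fails the run):
1. the thick block stands in the slot against the anvil, let go (distance between block_thick and slot below 0.01 m and y of block_thick in the frame of slot above -0.005 m and angle between the x axis of block_thick and the x axis of slot, either way round below 0.12 rad and angle between block_thick's own z axis and vertical below 0.05 rad and contact force between the fingers and block_thick below 0.1 N and linear speed of block_thick below 0.01 m/s), for 0.2 s.
2. the index arm nips the block against the anvil (over 4 N) (contact force between turntable and block_thick above 4 N and y of block_thick in the frame of slot above -0.0025 m), for 0.2 s.
At the end, for the whole second after the job is handed in: The thick block stands upright on the base plate within 10 mm of the slot, flat against the anvil (gap under 2.5 mm, square within 0.05 rad), nipped between index arm and anvil with 3 to 45 N, at rest, with block and crank released (contact force between turntable and block_thick between 3 and 45 N and distance between block_thick and slot below 0.01 m and y of block_thick in the frame of slot above -0.0025 m and angle between the x axis of block_thick and the x axis of slot, either way round below 0.05 rad and angle between block_thick's own z axis and vertical below 0.05 rad and linear speed of block_thick below 0.01 m/s and angular speed of turntable below 0.02 rad/s); the robot touches nothing.
It fails at once if the nip is forced: index arm presses the block with more than 45 N (contact force between turntable and block_thick above 45 N).
It fails at once if the turntable is pushed by hand instead of being cranked (contact force between the fingers and turntable above 2 N).
It fails at once if another thing on the bench is disturbed (moved more than 30 mm) (distance of any of block_mid, block_thin, screwdriver, whip, adapter, jar, plugbox from where it was at the start of the episode above 0.03 m).
It also fails if it takes over 72 s, if anything falls off the work surface, if the arm or the gripper's body presses on something with over 40 N, if the wrist force passes 120 N, or if a joint passes its speed limit or range.

ROBOT

A 6-joint arm with a two-finger parallel gripper is mounted at the origin on the work surface. World frame = base frame: x ahead of the robot, y to its left, z up, the work surface at z = 0. Lengths are in mm, angles in rad, forces in N, time in s.
With the tool pointing down it reaches from about 250 to 725 mm from the base axis. Payload 9.7 kg.
Tool frame: the origin (TCP) lies between the finger pads; the fingertips stand 25 mm ahead of it and the grasp point (between the pads) lies 6 mm ahead of it; z points along the fingers, y is the line along which they close (so a half turn about z gives the same grasp; the last joint's range is limited). The gripper opens to 85 mm and grips with 20 to 120 N. Pads are 22 mm wide; open, the fingers measure 114 mm over their backs; the gripper's body (76 mm by 85 mm) begins 54 mm behind the grasp point. The pads swing forward as they close: fully open they stand 13 mm farther back than shut.
Start: joints at [1.185, 0.087, 0.176, 1.66, 0, 1.571], TCP at [206.962, 509.572, 256.284] pointing down, gripper open.
Joint ranges: [-3.13, 3.13], [-0.85, 1.81], [-1.15, 1.24], [-2.2, 2.28], [-1.44, 1.52], [-3.14, 3.14]. Speed limits (rad/s): [2.22, 2.22, 2.57, 3.14, 3.14, 3.14].

INTERFACE

Orientations are given as a rotation vector (axis times angle).
In Python, from rig import monitor, imaging, robot, nets gives the robot as it stands.
- The arm moves only by the tool send_rows, never from a script. Its argument "targets" is a list of rows, each an object with "offset": the shift along the tool's x, y, z in cm, a list of three; "rotation": the turn, a rotation vector about the tool's x, y, z in degrees, a list of three; "fingers": the opening, from 0 (shut) to 1 (fully open). In form: [{"offset": [dx, dy, dz], "rotation": [wx, wy, wz], "fingers": fingers}, ...]. A call has 1 to 10 rows; each row shifts and turns the commanded pose from where the row before left it, along the tool's axes as they then stand; what a row does not reach is not made up. A row lasts 1/8 s, in which the tool goes at most 62.5 mm and 10.7 degrees, less where a joint would pass 70% of its speed; a pose out of reach is approached as far as the arm can. A call with a gripper value outside its range is refused whole. The fingers move at their own pace and stop on an object; "squeeze" is the grip in N (left out, the last holds). Time passes only in rows, so rows that do not move let the fingers close. It gives the time, the measured TCP pose, the force, the opening and the grip force at its end, in the units of the state.
- monitor.get_obs(): the state, without advancing time (a new reading comes with each control period).
- imaging.camera(name): name is "scene" or "top"; returns the picture (400x640x3 uint8, red, green, blue); there is no depth.
- imaging.camera_model(name): a dict with "camera_matrix" (3x3 intrinsics, pixels), "xyz" and "orientation" of the camera in the world. Camera axes: x right, y up, looking along -z (the intrinsics and any distortion apply to the point x, -y, -z); pixel columns grow to the right and rows downward; lengths in mm; the calibration is good to about 2 mm. A picture is of the moment at which its call begins. camera_model takes no time and is no camera call.
- robot.job_done(): hands the job in; it is judged then, once.
Trained networks look in the newest picture that a camera, given by its name, has taken for a name from the list of things; names that differ only in an ending like _2 or _b are one class to them, and where a whole thing is asked for, a point or a joint stands for the part that bears it (a point fixed in the world has none). Each returns a list of dicts, best first, with "p" (0 to 1); they miss things now and then, are a little off and sometimes report something else, mostly with a low value. They report only what shows in the picture. A call takes as long as a camera call. They do not tell look-alikes from the thing itself.
- nets.look_for(name, camera): "rect" ([left, top, right, bottom] in pixels, round what is visible of it).
- nets.masks_of(name, camera): "pixels" (400x640 bool, what is visible of it) and "rect" ([left, top, right, bottom] in pixels, round what is visible of it).
- nets.place_of(name, camera): "at" ([column, row] in pixels: a listed point, or the origin of a listed thing).
The state is a dict: "clock": time; "joint_pos": joint angles; "joint_vel": joint speeds; "joint_efforts": joint torques, N m; "position": TCP position; "ee_rot": TCP orientation; "contact_force": force on the tool from outside, world axes, zero at the start; "ft_torque": the same for the moment, N m; "width": opening from 0.0 (shut) to 1.0 (fully open); "finger_force": force on a finger pad.
Only numpy, scipy, OpenCV 4.12 (cv2) and the standard library are available. Lean on these libraries where they do the work, as an engineer would, in place of code of your own. Each camera call takes 0.05 s, during which the arm holds its last target. There are 200 camera calls.

## Working session

There is one attempt and no reset: what is moved stays moved. The work goes in short steps, Python scripts to look and compute and a tool call to move; the robot and the scene stay as the last step left them, time stands still between calls to the robot, and variables do not carry over. Pictures are saved under pics/ and viewed, at most 10 in all, crops included, and the job is handed in when it is done.

Besides the shell and the picture viewer there is one more tool, called after "Request:" by a JSON object that holds its "api" and its "payload". send_rows: Moves the arm, as the interface text tells. Its arguments: {"type":"object","properties":{"targets":{"type":"array"},"squeeze":{"type":"number"}},"required":["targets"]}

```bash
mkdir -p pics
cat > h.py <<'E'
import numpy as np,cv2
from scipy.spatial.transform import Rotation as R
from rig import monitor, imaging, robot, nets
def model(n):
    m=imaging.camera_model(n); return m
def rot(m):
    o=np.array(m['orientation'],float)
    return o if o.shape==(3,3) else R.from_rotvec(o).as_matrix()
def ray(n,px):
    m=model(n);K=np.array(m['camera_matrix']);d=m.get('distortion')
    p=np.linalg.inv(K)@[px[0],px[1],1]
    return np.array(m['xyz'],float),rot(m)@np.array([p[0],-p[1],-p[2]])
def at_z(n,px,z):
    c,d=ray(n,px); return c+d*(z-c[2])/d[2]
def proj(n,P):
    m=model(n);K=np.array(m['camera_matrix']);q=rot(m).T@(np.array(P,float)-m['xyz'])
    q=K@[q[0],-q[1],-q[2]]; return q[:2]/q[2]
def two(pa,pb):
    A=np.zeros((3,3));b=np.zeros(3)
    for n,p in((('scene'),pa),('top',pb)):
        c,d=ray(n,p);d=d/np.linalg.norm(d);M=np.eye(3)-np.outer(d,d);A+=M;b+=M@c
    return np.linalg.solve(A,b)
E
python3 - <<'E'
from h import *
print(monitor.get_obs())
for n in('scene','top'):
    print(imaging.camera_model(n))
    cv2.imwrite(f'pics/{n}0.png',imaging.camera(n)[:,:,::-1])
    for k in('anvil','stand','slot','turntable','index_face','crank_axis','handle','block_thick','block_mid','block_thin'):
        print(n,k,[(np.round(r['at'],1).tolist(),round(r['p'],2)) for r in nets.place_of(k,n)[:4]])
E
```

```text
{'clock': 0.0, 'joint_pos': array([1.18499599e+00, 8.74393313e-02, 1.75117582e-01, 1.65981986e+00,
       1.70368468e-05, 1.57080328e+00]), 'joint_vel': array([ 0.0007795 , -0.00057698, -0.00282904,  0.00110838,  0.00095342,
        0.00218604]), 'joint_efforts': array([-5.91660646e-04, -5.20397151e+01,  4.64793348e+01,  1.64804823e-02,
        5.53463997e-05, -3.18955102e-06]), 'position': array([206.88176381, 509.37945421, 255.58597113]), 'ee_rot': array([-6.02220357e-01, -3.08305131e+00,  2.06866538e-03]), 'contact_force': array([-0.19875253,  0.25709003, -0.92752938]), 'ft_torque': array([-0.00029828, -0.02795259,  0.00334358]), 'finger_force': 0.0, 'width': 0.9997057245043931}
{'camera_matrix': array([[386.38557108,   0.        , 321.36742682],
       [  0.        , 386.38557108, 192.27242571],
       [  0.        ,   0.        ,   1.        ]]), 'xyz': array([1150.32357296, -652.20986438,  675.3621576 ]), 'orientation': array([0.94686847, 0.40612434, 0.72339039])}
scene anvil [([293.6, 218.0], 0.64)]
scene stand [([335.9, 242.1], 0.93), ([291.7, 220.5], 0.58)]
scene slot [([284
[... 522 characters left out ...]
     [  0.        , 426.05413956, 200.78012198],
       [  0.        ,   0.        ,   1.        ]]), 'xyz': array([ 422.63042693,   -6.53671818, 1267.55544072]), 'orientation': array([ 0.08654308, -0.05499999, -1.58590847])}
top anvil [([369.0, 221.0], 0.65), ([327.0, 188.4], 0.22)]
top stand [([355.7, 180.5], 0.73)]
top slot [([373.9, 222.7], 0.91)]
top turntable [([380.0, 183.0], 0.57)]
top index_face [([415.0, 205.5], 0.82)]
top crank_axis [([313.7, 182.2], 0.57)]
top handle [([326.4, 189.9], 0.68)]
top block_thick [([176.4, 250.8], 0.78), ([249.4, 212.6], 0.74), ([207.4, 234.1], 0.71), ([462.5, 221.1], 0.67)]
top block_mid [([256.0, 245.7], 0.65)]
top block_thin [([220.1, 202.8], 0.66)]
```

Run:
```python
from h import *
for n,(a,b,c,d) in(('scene',(230,130,490,310)),('top',(150,120,490,280))):
    im=cv2.imread(f'pics/{n}0.png')[b:d,a:c]; s=min(800/(c-a),600/(d-b))
    cv2.imwrite(f'pics/{n}0c.png',cv2.resize(im,None,fx=s,fy=s,interpolation=cv2.INTER_CUBIC)); print(s)
```

```text
3.076923076923077
2.3529411764705883
```

View pics/top0c.png

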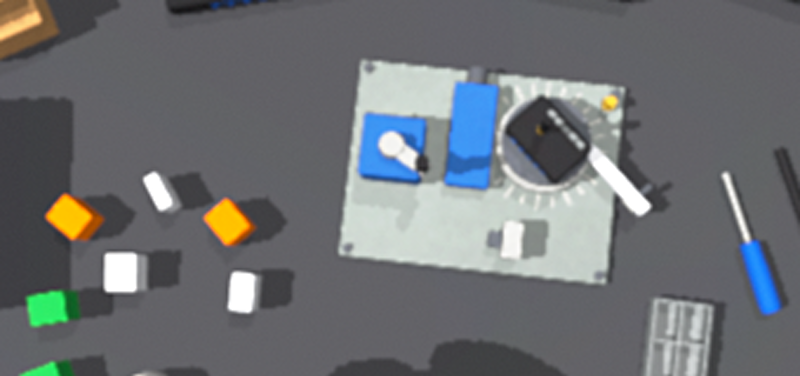

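View pics/scene0c.png

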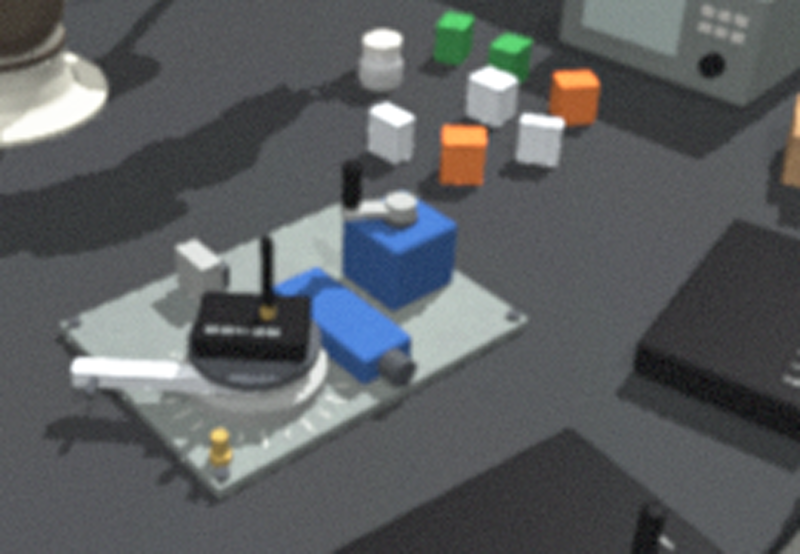

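The top view shows the thick white block near pixel (202,236), the mid one near (253,244) and the thin one near (217,201). The anvil is near (367,222) with its face to the right. The handle is near (328,190), and the arm points to about (424,209). Next I fit the poses.

```bash
cat > fit.py <<'E'
from h import *
from scipy.optimize import least_squares,minimize
S=lambda x,y:(230+x/3.0769,130+y/3.0769)
T=lambda x,y:(150+x/2.3529,120+y/2.3529)
def w(p,l): # pose x,y,yaw
    c,s=np.cos(p[2]),np.sin(p[2]); return np.array([p[0]+c*l[0]-s*l[1],p[1]+s*l[0]+c*l[1],l[2]])
obs=[('top',T(360,60),(85,165,12)),('top',T(625,88),(85,-170,12)),('top',T(607,283),(-165,-170,12)),('top',T(340,255),(-165,165,12)),
('scene',S(63,328),(-165,-170,12)),('scene',S(220,494),(85,-170,12)),('scene',S(526,318),(85,165,12))]
def res(p): return np.concatenate([(proj(n,w(p,l))-px) for n,px,l in obs])
r=least_squares(res,[500,-60,0],x_scale=[100,100,1]);st=r.x
print('stand',st.round(3),r.fun.round(1))
def box(p,d,z0):
    return [w(p,(a*d[0]/2,b*d[1]/2,z)) for a in(-1,1) for b in(-1,1) for z in(z0,z0+d[2])]
def sil(n,pts):
    m=np.zeros((800,1280),np.uint8)
    q=np.array([proj(n,P) for P in pts])
    cv2.fillConvexPoly(m,cv2.convexHull((q*32+16).astype(np.int32)),255,shift=4)
    return cv2.GaussianBlur(cv2.resize(m,(640,400),interpolation=cv2.INTER_AREA)/255.,(3,3),0)
c0=at_z('top',(202,235.6),50)
M={}
for n in('scene','top'):
    imaging.camera(n)
    px=proj(n,[c0[0],c0[1],25])
    L=nets.masks_of('block_thick',n)
    L=[l for l in L if abs((l['rect'][0]+l['rect'][2])/2-px[0])<9 and abs((l['rect'][1]+l['rect'][3])/2-px[1])<9]
    M[n]=L[0]['pixels'].astype(float);print(n,L[0]['rect'],L[0]['p'],px)
def cost(p): return sum(((sil(n,box(p,(44,36,50),0))-M[n])**2).sum() for n in M)
best=min((minimize(cost,[c0[0],c0[1],y],method='Nelder-Mead',options=dict(initial_simplex=[[c0[0],c0[1],y],[c0[0]+6,c0[1],y],[c0[0],c0[1]+6,y],[c0[0],c0[1],y+.2]],xatol=.02)) for y in np.radians([-60,-30,0,30,60,90])),key=lambda r:r.fun)
print('thick',best.x.round(3),best.fun,M['top'].sum(),M['scene'].sum())
a=two((293.6,218),(369,221)); print('anvil',a); s=two((284.2,229.1),(373.9,222.7));print('slot',s)
inv=lambda P:(w([0,0,-st[2]],(P[0]-st[0],P[1]-st[1],P[2])).round(1))
print('in stand',inv(a),inv(s),'top only',inv(at_z('top',(369,221),34)),inv(at_z('top',(373.9,222.7),12)),inv(at_z('scene',(293.6,218),34)),inv(at_z('scene',(284.2,229.1),12)))
print('anvil top face corners',[inv(at_z('top',T(*q),56)) for q in((502,222),(523,224),(521,259),(501,257))])
h=two((342.4,189.7),(326.4,189.9));print('handle',h,inv(h),'top@120',at_z('top',(326.4,189.9),120),'axis',w(st,(-30,110,120)),two((361.1,185),(313.7,182.2)))
print('index',two((261.3,249.5),(415,205.5)),inv(at_z('top',(415,205.5),37)))
E
python3 fit.py
```

```text
stand [ 6.00688e+02 -7.08590e+01 -1.18000e-01] [ 0.2 -0.3 -0.6 -1.4 -0.2 -0.3 -0.4 -0.1 -2.  -0.8 -0.3 -0.7  0.4  0.1]
scene [380.3, 153.4, 397.8, 169.7] 0.72 [388.6422253  161.76860741]
top [194.3, 228.7, 211.3, 240.0] 0.55 [204.6504221  235.67043223]Traceback (most recent call last):
  File "fit.py", line 28, in <module>
    best=min((minimize(cost,[c0[0],c0[1],y],method='Nelder-Mead',options=dict(initial_simplex=[[c0[0],c0[1],y],[c0[0]+6,c0[1],y],[c0[0],c0[1]+6,y],[c0[0],c0[1],y+.2]],xatol=.02)) for y in np.radians([-60,-30,0,30,60,90])),key=lambda r:r.fun)
  File "fit.py", line 28, in <genexpr>
    best=min((minimize(cost,[c0[0],c0[1],y],method='Nelder-Mead',options=dict(initial_simplex=[[c0[0],c0[1],y],[c0[0]+6,c0[1],y],[c0[0],c0[1]+6,y],[c0[0],c0[1],y+.2]],xatol=.02)) for y in np.radians([-60,-30,0,30,60,90])),key=lambda r:r.fun)
              ~~~~~~~~^^^^^^^^^^^^^^^^^^^^^^^^^^^^^^^^^^^^^^^^^^^^^^^^^^^^^^^^^^^^^^^^^^^^^^^^^^^^^^^^^^^^^^^^^^^^^^^^^^^^^^^^^^^^^^^^^^^^^^^^^^^^^^^^^^^^^^^^^^^^^^^^^^^^^^^^^^^^
    res = _minimize_neldermead(fun, x0, args, callback, bounds=bounds,
  
[... 177 characters left out ...]
cost
    def cost(p): return sum(((sil(n,box(p,(44,36,50),0))-M[n])**2).sum() for n in M)
                        ~~~^^^^^^^^^^^^^^^^^^^^^^^^^^^^^^^^^^^^^^^^^^^^^^^^^^^^^^^^^
  File "fit.py", line 27, in <genexpr>
    def cost(p): return sum(((sil(n,box(p,(44,36,50),0))-M[n])**2).sum() for n in M)
                              ~~~^^^^^^^^^^^^^^^^^^^^^^^
  File "fit.py", line 16, in sil
    q=np.array([proj(n,P) for P in pts])
                ~~~~^^^^^
  File "h.py", line 16, in proj
    m=model(n);K=np.array(m['camera_matrix']);q=rot(m).T@(np.array(P,float)-m['xyz'])
  File "h.py", line 5, in model
    m=imaging.camera_model(n); return m
ValueError: time passes only in moves, steps and waits
```

```bash
sed -i 's/^def model(n):/import functools\n@functools.cache\ndef model(n):/' h.py; sed -i 's/\*32+16/*32+8/; s/L\[0\]\[.pixels.\].astype(float);/L[0]["pixels"].astype(float);np.save(n+"_m.npy",M[n]);/' fit.py; python3 fit.py
```

```text
stand [ 6.00688e+02 -7.08590e+01 -1.18000e-01] [ 0.2 -0.3 -0.6 -1.4 -0.2 -0.3 -0.4 -0.1 -2.  -0.8 -0.3 -0.7  0.4  0.1]
scene [381.2, 155.9, 398.2, 169.7] 0.56 [388.6422253  161.76860741]
top [193.1, 227.1, 210.1, 242.7] 0.7 [204.6504221  235.67043223]
thick [ 4.39577e+02  3.77481e+02 -1.20000e-02] 38.82990472414456 248.0 238.0
anvil [ 473.31086958 -105.52519682   41.81265633]
slot [ 465.4519726  -127.11195425   10.70424278]
in stand [-122.4  -49.4   41.8] [-127.7  -71.8   10.7] top only [-122.3  -50.5   34. ] [-124.8  -66.9   12. ] [-131.1  -43.2   34. ] [-129.5  -77.1   12. ]
anvil top face corners [array([-106.3,  -31.1,   56. ]), array([-106.1,  -56.5,   56. ]), array([-148.3,  -58. ,   56. ]), array([-148.4,  -33.9,   56. ])]
handle [553.31094853  10.84475234 118.61241369] [-56.7  75.6 118.6] top@120 [555.87213023  13.56427118 120.        ] axis [583.83007495  41.90508685 120.        ] [578.36697617  49.09185804 127.19544319]
index [ 513.78107    -242.73004771   36.05506918] [ -64.6 -177.9   37. ]
```

```bash
cat > f2.py <<'E'
exec(open('fit.py').read().split("c0=at_z")[0])
c0=np.array([439.6,377.5])
M={};W={}
for n in('scene','top'):
    im=cv2.imread(f'pics/{n}0.png').astype(float)
    px=proj(n,[c0[0],c0[1],25]).round().astype(int);g=im.mean(2);sat=im.max(2)-im.min(2)
    M[n]=np.clip((g-75)/60,0,1)*(sat<40)
    W[n]=np.zeros((400,640));W[n][px[1]-13:px[1]+14,px[0]-14:px[0]+15]=1
    print(n,px);print(g[px[1]-12:px[1]+13,px[0]-14:px[0]+15].astype(int)) if n=='top' else 0
def cost(p): return sum((W[n]*(sil(n,box(p,(44,36,50),0))-M[n])**2).sum() for n in M)
for y in np.radians([-90,-45,0,30,60,90,120]):
    r=minimize(cost,[c0[0],c0[1],y],method='Nelder-Mead',options=dict(initial_simplex=[[c0[0],c0[1],y],[c0[0]+6,c0[1],y],[c0[0],c0[1]+6,y],[c0[0],c0[1],y+.2]],xatol=.02));print(r.x.round(3),r.fun)
E
python3 f2.py
```

```text
stand [ 6.00688e+02 -7.08590e+01 -1.18000e-01] [ 0.2 -0.3 -0.6 -1.4 -0.2 -0.3 -0.4 -0.1 -2.  -0.8 -0.3 -0.7  0.4  0.1]
scene [390 161]
top [203 235]
[[ 97  98 100 100 101 101 100  99 101 100 101 100  99 100 100 100 100 100
  100  98 100 100  99 100 100 100 101 100 100]
 [ 98 100  99 101 101 100 100  99 101  99 100 100 100  99  98  99 100  99
  101 100 100  99 100 101 100 100 101 100 101]
 [100 101 101 100  99  98  97  96  97  97  97  96  96  96  96  97  95  98
   98  99 100 101 101 102 102 100  99  97  98]
 [100 101 100 100  97  94  91  88  87  85  87  89  89  90  89  90  91  91
   90  90  92  95  95  97  98  96  86  81  79]
 [ 99  99  99  99  95 110 158 179 183 182 183 185 187 187 186 187 188 178
  135  96  90  88  86  80  78  76  70  66  66]
 [100 100 100  99  93 161 255 255 255 255 255 255 255 255 255 255 255 255
  239 152 125 119 110  87  67  64  63  62  64]
 [101 100  99  96  92 184 255 255 255 255 255 255 255 255 255 255 255 255
  255 175 144 143 136 105  72  62  63  64  65]
 [ 99 101 100  97  90 186 255 255 255 255 255 255 255 255 255 255 255 255
  255 175 145 149 144 113  75 
[... 1728 characters left out ...]
  62  59  61  58  57  75  83  85  84  83  85  86  85  87
   88  88  91  92  96 100 101 100 100 100  99]
 [ 65  64  65  64  64  64  64  58  61  79  89  88  90  88  88  89  89  89
   90  90  90  92  97 101 100  99 100 102 100]
 [ 64  64  66  64  65  63  65  63  63  81  90  92  90  91  92  91  91  90
   90  91  94  96  98 100 100  99  99 100  99]]
[438.165 379.594  -1.421] 191.17931522064163
[4.38727e+02 3.79330e+02 8.60000e-02] 142.23596927196803
[4.38444e+02 3.78970e+02 8.60000e-02] 141.72315737269855
[ 4.38803e+02  3.79359e+02 -8.00000e-03] 142.59092926331752
[438.403 379.704   1.175] 173.48408357896537
[438.165 379.594   1.721] 191.17931522064163
[437.829 379.003   3.188] 141.46890888653937
```

Request:
{"api": "send_rows", "payload": {"targets": [{"offset": [0,0,2],"rotation": [0,0,9.7],"fingers": 1},{"offset": [0,0,2],"rotation": [0,0,9.7],"fingers": 1},{"offset": [0,0,2],"rotation": [0,0,9.7],"fingers": 1},{"offset": [0,0,2],"rotation": [0,0,9.7],"fingers": 1},{"offset": [0,0,2],"rotation": [0,0,9.7],"fingers": 1},{"offset": [0,0,2],"rotation": [0,0,9.7],"fingers": 1},{"offset": [0,0,2],"rotation": [0,0,9.7],"fingers": 1},{"offset": [-4,5,0],"rotation": [0,0,0],"fingers": 1},{"offset": [-4,5,0],"rotation": [0,0,0],"fingers": 1},{"offset": [-4,5,0],"rotation": [0,0,0],"fingers": 1}]}}

```text
clock: 2.75
position: [354.5, 391.3, 116.4]
ee_rot: [-2.221, -2.222, -0.001]
contact_force: [1.4, 0.3, 0.3]
width: 0.997
finger_force: 0.0
```

Run:
```python
from h import *
o=monitor.get_obs();print(o['position'],R.from_rotvec(o['ee_rot']).as_matrix().round(3),o['joint_pos'])
E=[at_z('top',p,50) for p in((193.93,229),(193.82,240),(196,226.94),(205,226.9),(207.9,229),(207.8,240),(198,243.6))];print(np.round(E,1))
```

```text
[354.54081116 391.2535896  116.3990114 ] [[-0.001  1.     0.   ]
 [ 1.     0.001  0.   ]
 [ 0.     0.    -1.   ]] [ 8.34595413e-01  2.64705618e-02 -1.57186901e-01  1.38662427e+00
 -2.14191091e-05  2.40473030e+00]
[[457.8 396.9  50. ]
 [426.3 396.8  50. ]
 [463.6 391.   50. ]
 [463.3 365.   50. ]
 [457.2 356.6  50. ]
 [425.7 356.6  50. ]
 [415.9 384.7  50. ]]
```

Request:
{"api": "send_rows", "payload": {"targets": [{"offset": [-0.7,4.3,0],"rotation": [0,0,0],"fingers": 1},{"offset": [-0.7,4.2,0],"rotation": [0,0,0],"fingers": 1},{"offset": [0,0,2],"rotation": [0,0,0],"fingers": 1},{"offset": [0,0,2],"rotation": [0,0,0],"fingers": 1},{"offset": [0,0,2],"rotation": [0,0,0],"fingers": 1},{"offset": [0,0,2],"rotation": [0,0,0],"fingers": 1},{"offset": [0,0,0],"rotation": [0,0,0],"fingers": 1}]}}

```text
clock: 3.62
position: [437.6, 377.7, 34.8]
ee_rot: [-2.221, -2.221, 0.005]
contact_force: [0.0, -0.8, -0.2]
width: 0.997
finger_force: 0.0
```

Request:
{"api": "send_rows", "payload": {"targets": [{"offset": [0,0.15,0],"rotation": [0,0,0],"fingers": 0},{"offset": [0,0,0],"rotation": [0,0,0],"fingers": 0},{"offset": [0,0,0],"rotation": [0,0,0],"fingers": 0},{"offset": [0,0,0],"rotation": [0,0,0],"fingers": 0},{"offset": [0,0,0],"rotation": [0,0,0],"fingers": 0},{"offset": [0,0,0],"rotation": [0,0,0],"fingers": 0},{"offset": [0,0,0],"rotation": [0,0,0],"fingers": 0}], "squeeze": 40}}

```text
clock: 4.5
position: [440.4, 378.8, 37.4]
ee_rot: [2.221, 2.221, 0.003]
contact_force: [0.2, 0.3, 5.9]
width: 0.51
finger_force: 41.6
```

Request:
{"api": "send_rows", "payload": {"targets": [{"offset": [0,0,-3],"rotation": [0,0,0],"fingers": 0},{"offset": [0,0,-4],"rotation": [0,0,0],"fingers": 0},{"offset": [0,0,-4],"rotation": [0,0,0],"fingers": 0},{"offset": [-4,0,0],"rotation": [0,0,0],"fingers": 0},{"offset": [-5,0,0],"rotation": [0,0,0],"fingers": 0},{"offset": [-5,0,0],"rotation": [0,0,0],"fingers": 0},{"offset": [-5,0,0],"rotation": [0,0,0],"fingers": 0},{"offset": [-5,0,0],"rotation": [0,0,0],"fingers": 0},{"offset": [-5,0,0],"rotation": [0,0,0],"fingers": 0}]}}

```text
clock: 5.62
position: [439.4, 86.9, 146.2]
ee_rot: [2.221, 2.222, -0.0]
contact_force: [1.0, 0.1, -1.6]
width: 0.509
finger_force: 41.5
```

Request:
{"api": "send_rows", "payload": {"targets": [{"offset": [-5,0,0],"rotation": [0,0,0],"fingers": 0},{"offset": [-5,0.6,0],"rotation": [0,0,0],"fingers": 0},{"offset": [-5,0.6,0],"rotation": [0,0,0],"fingers": 0},{"offset": [-5,0.6,0],"rotation": [0,0,0],"fingers": 0},{"offset": [-3.3,0.6,0],"rotation": [0,0,6.8],"fingers": 0},{"offset": [0,0,0],"rotation": [0,0,0],"fingers": 0},{"offset": [0,0,0],"rotation": [0,0,0],"fingers": 0}]}}

```text
clock: 6.5
position: [463.5, -144.2, 146.0]
ee_rot: [-2.348, -2.086, 0.0]
contact_force: [0.9, 0.9, -2.5]
width: 0.511
finger_force: 41.5
```

```bash
cat > st.py <<'E'
from h import *
st=[600.688,-70.859,-.118]
o=monitor.get_obs();p=o['position'];c,s=np.cos(st[2]),np.sin(st[2]);d=p[:2]-st[:2]
m=R.from_rotvec(o['ee_rot']).as_matrix();f=o['contact_force']
print('t',o['clock'],'tcp',p.round(1),'in stand',(c*d[0]+s*d[1]).round(1),(-s*d[0]+c*d[1]).round(1),'yaw',np.arctan2(m[1,1],m[0,1]).round(4),'F',f.round(2),'w',o['width'])
E
python3 st.py
python3 - <<'E'
from h import *
n='scene';im=imaging.camera(n)[:,:,::-1];cv2.imwrite('pics/s1.png',cv2.resize(im[120:320,220:480],None,fx=3,fy=3,interpolation=cv2.INTER_CUBIC))
E
```

```text
t 6.5 tcp [ 463.5 -144.2  146. ] in stand -127.6 -89.0 yaw -0.118 F [ 0.93  0.94 -2.5 ] w 0.5105211227809224
```

View pics/s1.png

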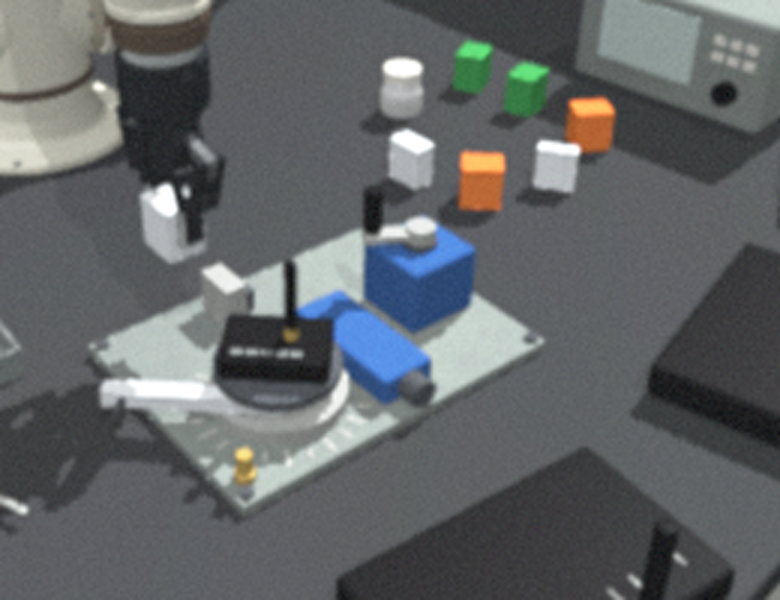

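The held block shows at about (175,222), hanging straight and in front of the anvil at (227,290). I lower it now.

Request:
{"api": "send_rows", "payload": {"targets": [{"offset": [0,0,2.5],"rotation": [0,0,0],"fingers": 0},{"offset": [0,0,2.5],"rotation": [0,0,0],"fingers": 0},{"offset": [0,0,2],"rotation": [0,0,0],"fingers": 0},{"offset": [0,0,2],"rotation": [0,0,0],"fingers": 0},{"offset": [0,0,0.2],"rotation": [0,0,0],"fingers": 0},{"offset": [0,0,0.1],"rotation": [0,0,0],"fingers": 0},{"offset": [0,0,0],"rotation": [0,0,0],"fingers": 0}]}}

```text
clock: 7.42
position: [464.3, -144.5, 54.2]
ee_rot: [2.348, 2.086, 0.001]
contact_force: [0.1, -0.5, -1.6]
width: 0.511
finger_force: 41.4
```

Request:
{"api": "send_rows", "payload": {"targets": [{"offset": [0,0,0.1],"rotation": [0,0,0],"fingers": 0},{"offset": [0,0,0.1],"rotation": [0,0,0],"fingers": 0},{"offset": [0,0,0.0],"rotation": [0,0,0],"fingers": 0}]}}

```text
clock: 7.8
position: [463.8, -144.6, 51.3]
ee_rot: [-2.349, -2.086, 0.0]
contact_force: [0.3, 0.1, -2.3]
width: 0.507
finger_force: 41.4
```

Request:
{"api": "send_rows", "payload": {"targets": [{"offset": [0.4,0,0],"rotation": [0,0,0],"fingers": 0},{"offset": [0.3,0,0],"rotation": [0,0,0],"fingers": 0},{"offset": [0.2,0,0],"rotation": [0,0,0],"fingers": 0},{"offset": [0.1,0,0],"rotation": [0,0,0],"fingers": 0},{"offset": [0,0,0],"rotation": [0,0,0],"fingers": 0}]}}

```text
clock: 8.43
position: [465.0, -134.6, 51.3]
ee_rot: [-2.349, -2.086, 0.0]
contact_force: [-0.0, 0.2, -2.6]
width: 0.512
finger_force: 41.4
```

Request:
{"api": "send_rows", "payload": {"targets": [{"offset": [0.1,0,0],"rotation": [0,0,0],"fingers": 0},{"offset": [0.1,0,0],"rotation": [0,0,0],"fingers": 0}]}}

```text
clock: 8.68
position: [465.3, -132.7, 51.3]
ee_rot: [2.349, 2.086, 0.0]
contact_force: [1.1, -0.0, -2.3]
width: 0.507
finger_force: 41.4
```

Request:
{"api": "send_rows", "payload": {"targets": [{"offset": [0.1,0,0],"rotation": [0,0,0],"fingers": 0},{"offset": [0.1,0,0],"rotation": [0,0,0],"fingers": 0}]}}

```text
clock: 8.93
position: [465.5, -130.6, 51.3]
ee_rot: [-2.349, -2.086, 0.0]
contact_force: [0.6, 0.8, -2.3]
width: 0.51
finger_force: 41.4
```

Request:
{"api": "send_rows", "payload": {"targets": [{"offset": [0.1,0,0],"rotation": [0,0,0],"fingers": 0},{"offset": [0.05,0,0],"rotation": [0,0,0],"fingers": 0}]}}

```text
clock: 9.18
position: [465.7, -129.1, 51.3]
ee_rot: [2.349, 2.086, -0.0]
contact_force: [-0.0, -0.7, -2.3]
width: 0.51
finger_force: 41.4
```

Request:
{"api": "send_rows", "payload": {"targets": [{"offset": [0.1,0,0],"rotation": [0,0,0],"fingers": 0},{"offset": [0.05,0,0],"rotation": [0,0,0],"fingers": 0}]}}

```text
clock: 9.43
position: [465.8, -127.7, 51.3]
ee_rot: [-2.349, -2.086, 0.0]
contact_force: [0.1, -0.4, -1.7]
width: 0.506
finger_force: 41.4
```

Request:
{"api": "send_rows", "payload": {"targets": [{"offset": [0.1,0,0],"rotation": [0,0,0],"fingers": 0},{"offset": [0.0,0,0],"rotation": [0,0,0],"fingers": 0}]}}

```text
clock: 9.68
position: [465.9, -126.8, 51.3]
ee_rot: [2.349, 2.085, -0.0]
contact_force: [-0.6, -1.0, -1.6]
width: 0.514
finger_force: 41.5
```

Request:
{"api": "send_rows", "payload": {"targets": [{"offset": [0.1,0,0],"rotation": [0,0,0],"fingers": 0},{"offset": [0.0,0,0],"rotation": [0,0,0],"fingers": 0}]}}

```text
clock: 9.93
position: [465.9, -126.8, 51.3]
ee_rot: [2.349, 2.084, -0.003]
contact_force: [-1.8, -7.9, -2.7]
width: 0.506
finger_force: 41.4
```

Request:
{"api": "send_rows", "payload": {"targets": [{"offset": [0.1,0,0],"rotation": [0,0,0],"fingers": 0},{"offset": [0.0,0,0],"rotation": [0,0,0],"fingers": 0}]}}

```text
clock: 10.18
position: [465.9, -126.7, 51.4]
ee_rot: [2.349, 2.082, -0.006]
contact_force: [-2.5, -14.6, -3.0]
width: 0.515
finger_force: 41.3
```

Request:
{"api": "send_rows", "payload": {"targets": [{"offset": [-0.14,0,0.1],"rotation": [0,0,0],"fingers": 0},{"offset": [0,0,0.1],"rotation": [0,0,0],"fingers": 0},{"offset": [0,0,0],"rotation": [0,0,0],"fingers": 0}]}}

```text
clock: 10.55
position: [466.2, -126.8, 49.6]
ee_rot: [2.349, 2.084, -0.001]
contact_force: [-0.6, -6.4, -0.6]
width: 0.509
finger_force: 41.8
```

Request:
{"api": "send_rows", "payload": {"targets": [{"offset": [0,0,0.05],"rotation": [0,0,0],"fingers": 0},{"offset": [0,0,0.05],"rotation": [0,0,0],"fingers": 0},{"offset": [0,0,0],"rotation": [0,0,0],"fingers": 0}]}}

```text
clock: 10.92
position: [466.2, -126.8, 49.4]
ee_rot: [2.348, 2.084, -0.001]
contact_force: [-3.7, -6.6, 7.5]
width: 0.514
finger_force: 42.5
```

Request:
{"api": "send_rows", "payload": {"targets": [{"offset": [0,0,-0.05],"rotation": [0,0,0],"fingers": 0},{"offset": [0,0,0],"rotation": [0,0,0],"fingers": 0.6},{"offset": [0,0,0],"rotation": [0,0,0],"fingers": 0.7},{"offset": [0,0,0],"rotation": [0,0,0],"fingers": 0.7},{"offset": [0,0,0],"rotation": [0,0,0],"fingers": 0.7}]}}

```text
clock: 11.55
position: [466.1, -126.0, 48.8]
ee_rot: [-2.349, -2.086, -0.0]
contact_force: [-0.1, -0.0, 0.3]
width: 0.701
finger_force: 0.0
```

```bash
python3 st.py
python3 - <<'E'
from h import *
a=imaging.camera('scene')[:,:,::-1];b=imaging.camera('top')[:,:,::-1]
f=lambda i:cv2.resize(i,(390,300),interpolation=cv2.INTER_CUBIC)
cv2.imwrite('pics/p2.png',np.hstack([f(a[180:280,235:365]),f(b[170:270,310:440])]))
E
```

```text
t 11.55 tcp [ 466.1 -126.    48.8] in stand -127.2 -70.6 yaw -0.1186 F [-0.07 -0.03  0.3 ] w 0.7010467603993152
```

View pics/p2.png

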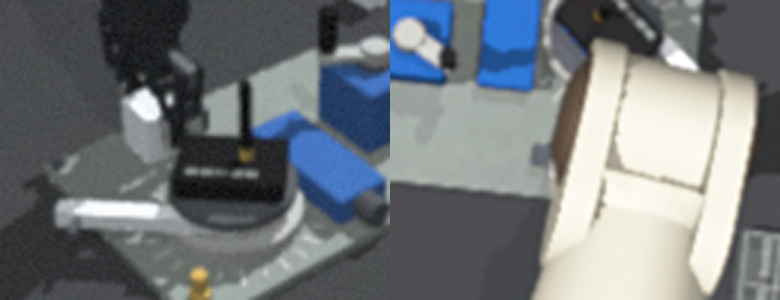

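The left half shows the block standing upright at about (145,125), against the anvil behind the gripper and well clear of the index arm. Next I lift off and refine the handle position.

Request:
{"api": "send_rows", "payload": {"targets": [{"offset": [0,0,-1],"rotation": [0,0,0],"fingers": 0.7},{"offset": [0,0,-3],"rotation": [0,0,0],"fingers": 0.7},{"offset": [0,0,-4],"rotation": [0,0,0],"fingers": 0.7},{"offset": [0,0,-4],"rotation": [0,0,0],"fingers": 0.7},{"offset": [0,0,-4],"rotation": [0,0,0],"fingers": 0.7},{"offset": [3,-4,0],"rotation": [0,0,-6.8],"fingers": 0.7},{"offset": [4,-4,0],"rotation": [0,0,0],"fingers": 0.7},{"offset": [0,0,0],"rotation": [0,0,0],"fingers": 0.7}]}}

```text
clock: 12.65
position: [388.3, -50.1, 210.2]
ee_rot: [2.218, 2.223, 0.002]
contact_force: [0.8, -0.3, -0.5]
width: 0.7
finger_force: 0.0
```

```bash
python3 st.py
python3 - <<'E'
from h import *
ims={}
for n in('scene','top'):
    ims[n]=imaging.camera(n)
    for k in('handle','crank_axis','index_face','block_thick','turntable'): print(n,k,[(np.round(r['at'],1).tolist(),round(r['p'],2)) for r in nets.place_of(k,n)[:3]])
    for k in ('handle',):
        for r in nets.masks_of(k,n)[:2]:
            print('mask',np.round(r['rect'],1),r['p'],np.argwhere(r['pixels']).mean(0)[::-1])
f=lambda i,w:cv2.resize(i[:,:,::-1],(w,400),interpolation=cv2.INTER_CUBIC)
cv2.imwrite('pics/p3.png',np.hstack([f(ims['scene'][160:240,320:400],400),f(ims['top'][150:230,300:380],400)]))
E
```

```text
t 12.65 tcp [388.3 -50.1 210.2] in stand -213.4 -4.4 yaw 0.0021 F [ 0.84 -0.33 -0.46] w 0.6996113327541381
scene handle [([345.2, 188.8], 0.7)]
scene crank_axis [([359.7, 185.3], 0.84)]
scene index_face [([261.6, 249.3], 0.7)]
scene block_thick [([282.4, 230.8], 0.9), ([376.7, 186.5], 0.79), ([414.7, 170.8], 0.74)]
scene turntable [([309.3, 253.6], 0.87)]
mask [339.8 184.1 364.4 204. ] 0.67 [349.76958525 194.9124424 ]
mask [154.7 286.5 207.8 321.8] 0.19 [182.58870968 304.41129032]
top handle [([325.0, 188.8], 0.5)]
top crank_axis [([315.0, 179.6], 0.84), ([434.7, 266.6], 0.22)]
top index_face [([417.7, 202.5], 0.97)]
top block_thick [([171.5, 279.9], 0.82), ([183.2, 213.6], 0.77), ([252.1, 215.8], 0.75)]
top turntable [([379.0, 219.5], 0.73), ([380.8, 180.6], 0.63)]
mask [311.4 178.9 330.  193.2] 0.51 [320.91111111 184.38518519]
```

View pics/p3.png

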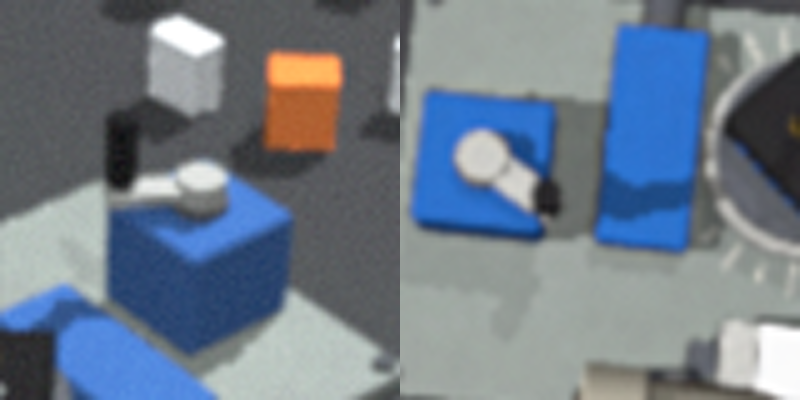

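Run:
```python
from h import *
print(two((344.4,190.5),(329.2,189.2)),at_z('top',(329.2,189.2),130),at_z('scene',(344.4,190.5),120))
print('hub',at_z('top',(316.2,181.4),105), 'scene hub top',at_z('scene',(320+202/5,160+178/5),108))
c=np.array([583.8,41.9])
for P in ([556.5,5.5,120],[552,10,120],[555,9,120]): print(P,proj('scene',P),proj('top',P),np.linalg.norm(c-P[:2]))
```

```text
[558.28150989   6.54138438 119.70058139] [556.46997046   5.83455066 130.        ] [559.11019861   6.87020667 120.        ]
hub [581.65883013  41.54096871 105.        ] scene hub top [594.47439496  32.60458984 108.        ]
[556.5, 5.5, 120] [343.34500614 190.32768288] [329.37031984 189.6172437 ] 45.49999999999997
[552, 10, 120] [343.25914327 189.0822155 ] [327.73697415 191.29626723] 45.04275746443591
[555, 9, 120] [343.81943517 189.63401995] [328.08829331 190.18986208] 43.72470697443263
```

Request:
{"api": "send_rows", "payload": {"targets": [{"offset": [1.4,4.2,0],"rotation": [0,0,0],"fingers": 0.55},{"offset": [1.4,4.2,0],"rotation": [0,0,0],"fingers": 0.55},{"offset": [1.4,4.2,0],"rotation": [0,0,0],"fingers": 0.55},{"offset": [1.4,4.3,0],"rotation": [0,0,0],"fingers": 0.55},{"offset": [0,0,0],"rotation": [0,0,0],"fingers": 0.55},{"offset": [0,0,2],"rotation": [0,0,0],"fingers": 0.55},{"offset": [0,0,2],"rotation": [0,0,0],"fingers": 0.55},{"offset": [0,0,2],"rotation": [0,0,0],"fingers": 0.55},{"offset": [0,0,1.6],"rotation": [0,0,0],"fingers": 0.55},{"offset": [0,0,0],"rotation": [0,0,0],"fingers": 0.55}]}}

```text
clock: 14.6
position: [558.0, 4.3, 131.8]
ee_rot: [-2.221, -2.22, 0.002]
contact_force: [-0.9, -0.9, -0.2]
width: 0.551
finger_force: 0.0
```

Request:
{"api": "send_rows", "payload": {"targets": [{"offset": [0,0,0],"rotation": [0,0,0],"fingers": 0.0},{"offset": [0,0,0],"rotation": [0,0,0],"fingers": 0.0},{"offset": [0,0,0],"rotation": [0,0,0],"fingers": 0.0},{"offset": [0,0,0],"rotation": [0,0,0],"fingers": 0.0},{"offset": [0,0,0],"rotation": [0,0,0],"fingers": 0.0}], "squeeze": 25}}

```text
clock: 15.22
position: [559.1, 4.2, 133.8]
ee_rot: [2.221, 2.22, 0.001]
contact_force: [-2.4, -1.4, 6.2]
width: 0.201
finger_force: 25.8
```

```bash
python3 st.py
python3 - <<'E'
from h import *
a=imaging.camera('scene')[:,:,::-1]
cv2.imwrite('pics/p4.png',cv2.resize(a[140:280,240:400],None,fx=4,fy=4,interpolation=cv2.INTER_CUBIC))
E
```

```text
t 15.225 tcp [559.1   4.2 133.8] in stand -50.1 69.7 yaw -0.0002 F [-2.41 -1.37  6.22] w 0.20121137750243967
```

View pics/p4.png

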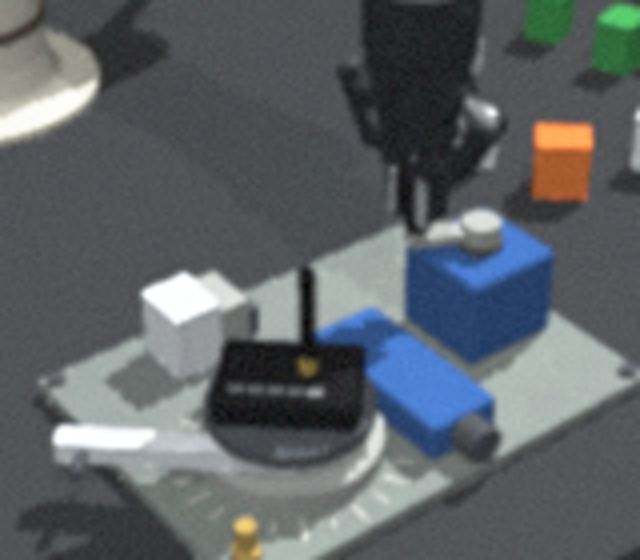

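The handle is gripped (pads at about (415,200)). The block at (183,325) stands flush against the anvil at (225,305), and the arm is clear of it. Next I work out the crank rows.

```bash
cat > circ.py <<'E'
import numpy as np,sys
def rows(phi0,steps,r=45):
    a=np.radians(phi0-np.concatenate([[0],np.cumsum(steps)]));P=np.c_[np.sin(a),np.cos(a)]*r/10
    P=P.round(2);return np.diff(P,axis=0).round(2).tolist()
if __name__=='__main__':
    f=float(sys.argv[1]);n=int(sys.argv[2]);d=float(sys.argv[3]);print(rows(f,[d]*n))
E
python3 circ.py -124.5 20 18
```

```text
[[0.97, -1.02], [1.24, -0.67], [1.38, -0.26], [1.4, 0.19], [1.27, 0.6], [1.02, 0.97], [0.67, 1.24], [0.26, 1.38], [-0.19, 1.4], [-0.6, 1.27], [-0.97, 1.02], [-1.24, 0.67], [-1.38, 0.26], [-1.4, -0.19], [-1.27, -0.6], [-1.02, -0.97], [-0.67, -1.24], [-0.26, -1.38], [0.19, -1.4], [0.6, -1.27]]
```

Request:
{"api": "send_rows", "payload": {"targets": [{"offset": [0.97,-1.02,0],"rotation": [0,0,0],"fingers": 0},{"offset": [1.24,-0.67,0],"rotation": [0,0,0],"fingers": 0},{"offset": [1.38,-0.26,0],"rotation": [0,0,0],"fingers": 0}]}}

```text
clock: 15.65
position: [539.5, 40.1, 133.8]
ee_rot: [2.221, 2.219, 0.001]
contact_force: [3.0, -3.5, 4.2]
width: 0.2
finger_force: 25.6
```

Request:
{"api": "send_rows", "payload": {"targets": [{"offset": [1.4,0.19,0],"rotation": [0,0,0],"fingers": 0},{"offset": [1.27,0.6,0],"rotation": [0,0,0],"fingers": 0},{"offset": [1.02,0.97,0],"rotation": [0,0,0],"fingers": 0}]}}

```text
clock: 16.02
position: [557.5, 77.5, 133.7]
ee_rot: [2.22, 2.22, 0.001]
contact_force: [1.5, -8.4, 4.7]
width: 0.2
finger_force: 25.8
```

Request:
{"api": "send_rows", "payload": {"targets": [{"offset": [0.67,1.24,0],"rotation": [0,0,0],"fingers": 0},{"offset": [0.26,1.38,0],"rotation": [0,0,0],"fingers": 0},{"offset": [-0.19,1.4,0],"rotation": [0,0,0],"fingers": 0},{"offset": [-0.6,1.27,0],"rotation": [0,0,0],"fingers": 0}]}}

```text
clock: 16.52
position: [610.0, 78.9, 133.6]
ee_rot: [-2.221, -2.222, 0.0]
contact_force: [-6.9, -4.7, 9.0]
width: 0.207
finger_force: 26.3
```

Request:
{"api": "send_rows", "payload": {"targets": [{"offset": [-1.07,1.0,0],"rotation": [0,0,0],"fingers": 0},{"offset": [-1.24,0.67,0],"rotation": [0,0,0],"fingers": 0},{"offset": [-1.38,0.26,0],"rotation": [0,0,0],"fingers": 0},{"offset": [-1.4,-0.19,0],"rotation": [0,0,0],"fingers": 0},{"offset": [-1.27,-0.6,0],"rotation": [0,0,0],"fingers": 0},{"offset": [-1.02,-0.97,0],"rotation": [0,0,0],"fingers": 0},{"offset": [-0.67,-1.24,0],"rotation": [0,0,0],"fingers": 0},{"offset": [-0.26,-1.38,0],"rotation": [0,0,0],"fingers": 0},{"offset": [0.19,-1.4,0],"rotation": [0,0,0],"fingers": 0},{"offset": [0.6,-1.27,0],"rotation": [0,0,0],"fingers": 0}]}}

```text
clock: 17.77
position: [559.3, 3.7, 133.7]
ee_rot: [2.22, 2.22, 0.004]
contact_force: [6.5, 3.3, 3.8]
width: 0.201
finger_force: 25.7
```

Request:
{"api": "send_rows", "payload": {"targets": [{"offset": [0.97,-1.02,0],"rotation": [0,0,0],"fingers": 0},{"offset": [1.24,-0.67,0],"rotation": [0,0,0],"fingers": 0},{"offset": [1.38,-0.26,0],"rotation": [0,0,0],"fingers": 0},{"offset": [1.4,0.19,0],"rotation": [0,0,0],"fingers": 0},{"offset": [1.27,0.6,0],"rotation": [0,0,0],"fingers": 0},{"offset": [1.02,0.97,0],"rotation": [0,0,0],"fingers": 0},{"offset": [0.67,1.24,0],"rotation": [0,0,0],"fingers": 0},{"offset": [0.26,1.38,0],"rotation": [0,0,0],"fingers": 0},{"offset": [-0.19,1.4,0],"rotation": [0,0,0],"fingers": 0},{"offset": [-0.6,1.27,0],"rotation": [0,0,0],"fingers": 0}]}}

```text
clock: 19.02
position: [609.7, 78.8, 133.7]
ee_rot: [-2.219, -2.222, -0.002]
contact_force: [-4.0, 1.2, 9.0]
width: 0.2
finger_force: 26.3
```

```bash
python3 st.py
cat > look.py <<'E'
from h import *
import sys
st=np.array([600.688,-70.859,-.118]);c,s=np.cos(-st[2]),np.sin(-st[2])
inv=lambda P:np.array([c*(P[0]-st[0])-s*(P[1]-st[1]),s*(P[0]-st[0])+c*(P[1]-st[1])])
for n in('scene','top'):
    im=imaging.camera(n);cv2.imwrite(f'pics/{sys.argv[1]}_{n}.png',im[:,:,::-1])
    for r in nets.place_of('index_face',n)[:2]:
        q=inv(at_z(n,r['at'],37))-[0,-75];print(n,np.round(r['at'],1),round(r['p'],2),q.round(1),'table ang',np.degrees(np.arctan2(q[1],q[0])-np.arctan2(-25,-125)))
E
python3 look.py a
```

```text
t 19.025 tcp [609.7  78.8 133.7] in stand -8.6 149.7 yaw 0.0012 F [-3.96  1.17  9.  ] w 0.19960008511451566
scene [268.2 232. ] 0.94 [-117.2  -58.9] table ang 15.363101238028955
top [400.7 220.2] 0.95 [-111.   -65.7] table ang 19.305131776487748
```

Request:
{"api": "send_rows", "payload": {"targets": [{"offset": [-0.97,1.02,0],"rotation": [0,0,0],"fingers": 0},{"offset": [-1.24,0.67,0],"rotation": [0,0,0],"fingers": 0},{"offset": [-1.38,0.26,0],"rotation": [0,0,0],"fingers": 0},{"offset": [-1.4,-0.19,0],"rotation": [0,0,0],"fingers": 0},{"offset": [-1.27,-0.6,0],"rotation": [0,0,0],"fingers": 0},{"offset": [-1.02,-0.97,0],"rotation": [0,0,0],"fingers": 0},{"offset": [-0.67,-1.24,0],"rotation": [0,0,0],"fingers": 0},{"offset": [-0.26,-1.38,0],"rotation": [0,0,0],"fingers": 0},{"offset": [0.19,-1.4,0],"rotation": [0,0,0],"fingers": 0},{"offset": [0.6,-1.27,0],"rotation": [0,0,0],"fingers": 0}]}}

```text
clock: 20.48
position: [559.2, 3.7, 133.7]
ee_rot: [2.22, 2.22, 0.004]
contact_force: [7.7, 3.8, 4.1]
width: 0.203
finger_force: 25.8
```

```bash
python3 st.py; python3 look.py b
python3 - <<'E'
import cv2,numpy as np
f=lambda i:cv2.resize(i,(400,400),interpolation=cv2.INTER_CUBIC)
cv2.imwrite('pics/b2.png',np.hstack([f(cv2.imread('pics/b_scene.png')[190:270,240:320]),f(cv2.imread('pics/b_top.png')[165:245,345:425])]))
E
```

```text
t 20.475 tcp [559.2   3.7 133.7] in stand -50.0 69.2 yaw -0.0003 F [7.67 3.83 4.09] w 0.20321073079760976
top [393.4 223.8] 0.94 [-123.4  -45.7] table ang 9.025785900029952
top [215.5 286.3] 0.35 [-353.2  443.8] table ang 297.2055989937814
```

View pics/b2.png

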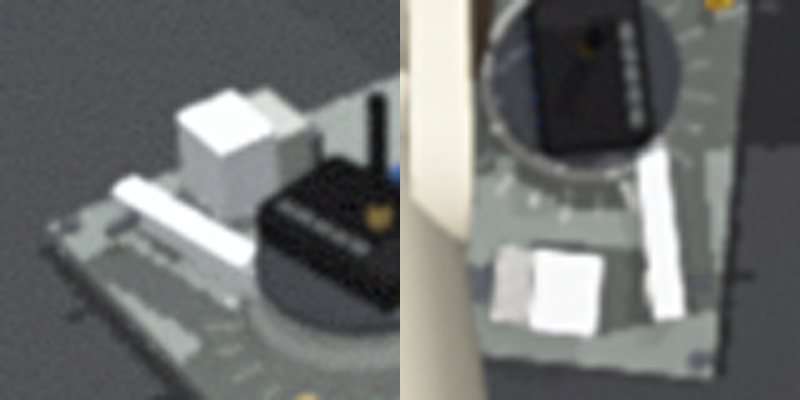

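The right half shows the arm about 9° short of the nip. The block at (567,290) is square against the anvil at (513,285). I go on more slowly, on a slightly smaller circle.

```bash
python3 -c "
from circ import rows
print(rows(-124.5,[10]*9,44));print(rows(-214.5,[3]*50,44))"
```

```text
[[0.49, -0.59], [0.58, -0.5], [0.67, -0.39], [0.71, -0.27], [0.76, -0.14], [0.77, -0.01], [0.75, 0.13], [0.72, 0.26], [0.67, 0.37]]
[[0.19, 0.14], [0.18, 0.14], [0.17, 0.16], [0.16, 0.16], [0.16, 0.17], [0.14, 0.18], [0.14, 0.19], [0.12, 0.19], [0.12, 0.2], [0.1, 0.21], [0.1, 0.21], [0.08, 0.21], [0.07, 0.22], [0.06, 0.22], [0.05, 0.23], [0.03, 0.23], [0.03, 0.22], [0.01, 0.23], [0.0, 0.24], [-0.01, 0.23], [-0.03, 0.22], [-0.03, 0.23], [-0.05, 0.23], [-0.06, 0.22], [-0.07, 0.22], [-0.08, 0.21], [-0.1, 0.21], [-0.1, 0.21], [-0.12, 0.2], [-0.12, 0.19], [-0.14, 0.19], [-0.14, 0.18], [-0.16, 0.17], [-0.16, 0.16], [-0.17, 0.16], [-0.18, 0.14], [-0.19, 0.14], [-0.19, 0.12], [-0.2, 0.12], [-0.21, 0.1], [-0.21, 0.1], [-0.21, 0.08], [-0.22, 0.07], [-0.22, 0.06], [-0.23, 0.05], [-0.23, 0.03], [-0.22, 0.03], [-0.23, 0.01], [-0.24, 0.0], [-0.23, -0.01]]
```

Request:
{"api": "send_rows", "payload": {"targets": [{"offset": [0.57,-0.53,0],"rotation": [0,0,0],"fingers": 0},{"offset": [0.58,-0.5,0],"rotation": [0,0,0],"fingers": 0},{"offset": [0.67,-0.39,0],"rotation": [0,0,0],"fingers": 0},{"offset": [0.71,-0.27,0],"rotation": [0,0,0],"fingers": 0},{"offset": [0.76,-0.14,0],"rotation": [0,0,0],"fingers": 0},{"offset": [0.77,-0.01,0],"rotation": [0,0,0],"fingers": 0},{"offset": [0.75,0.13,0],"rotation": [0,0,0],"fingers": 0},{"offset": [0.72,0.26,0],"rotation": [0,0,0],"fingers": 0},{"offset": [0.67,0.37,0],"rotation": [0,0,0],"fingers": 0}]}}

```text
clock: 21.8
position: [547.1, 65.9, 133.6]
ee_rot: [-2.22, -2.221, 0.001]
contact_force: [-7.1, 0.2, 11.8]
width: 0.202
finger_force: 26.6
```

```bash
cat >> st.py <<'E'
C=np.array([583.5,41.2]);v=p[:2]-C;a=np.arctan2(v[1],v[0]);t=np.array([np.sin(a),-np.cos(a)]);
print('phi',np.degrees(a).round(1),'r',np.linalg.norm(v).round(1),'resist',(-f[:2]@t).round(2),'radial',(f[:2]@(v/np.linalg.norm(v))).round(2))
E
python3 st.py; python3 look.py c
```

```text
t 21.8 tcp [547.1  65.9 133.6] in stand -69.3 129.5 yaw 0.0003 F [-7.11  0.16 11.81] w 0.20229612360612753
phi 145.9 r 44.0 resist 3.86 radial 5.98
scene [274.  228.9] 0.83 [-119.2  -39.7] table ang 7.107788805486131
top [390.6 220.8] 0.66 [-115.6  -37. ] table ang 6.425046099756837
top [214.2 285.3] 0.58 [-350.8  447.9] table ang 296.7597132249092
```

Run:
```python
import cv2,numpy as np
f=lambda i:cv2.resize(i,(400,400),interpolation=cv2.INTER_CUBIC)
cv2.imwrite('pics/c2.png',np.hstack([f(cv2.imread('pics/c_scene.png')[200:250,255:305]),f(cv2.imread('pics/c_top.png')[200:240,360:400])]))
```

```text
(no output)
```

View pics/c2.png

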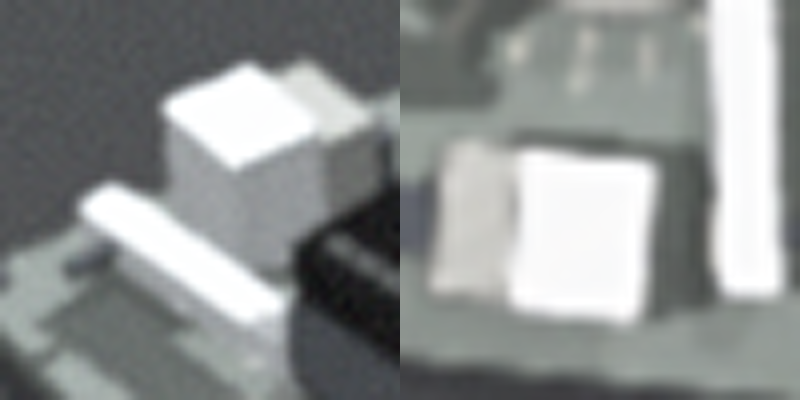

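The top crop shows a gap of about 19 mm from arm face to block, with the arm still about 6.5° open. I go on 60° and then creep.

```bash
python3 -c "
from circ import rows
print(rows(-214.5,[10]*6,44.5));print(rows(-274.5,[3]*40,44.5))"
```

```text
[[0.6, 0.5], [0.5, 0.59], [0.4, 0.66], [0.27, 0.73], [0.14, 0.76], [0.01, 0.78]]
[[-0.03, 0.23], [-0.03, 0.23], [-0.05, 0.23], [-0.06, 0.22], [-0.08, 0.23], [-0.08, 0.21], [-0.09, 0.22], [-0.11, 0.2], [-0.12, 0.21], [-0.12, 0.19], [-0.14, 0.19], [-0.15, 0.18], [-0.15, 0.17], [-0.17, 0.17], [-0.17, 0.15], [-0.18, 0.15], [-0.19, 0.14], [-0.19, 0.12], [-0.21, 0.12], [-0.2, 0.11], [-0.22, 0.09], [-0.21, 0.08], [-0.23, 0.08], [-0.22, 0.06], [-0.23, 0.05], [-0.23, 0.03], [-0.23, 0.03], [-0.23, 0.01], [-0.24, 0.0], [-0.23, -0.01], [-0.23, -0.03], [-0.23, -0.03], [-0.23, -0.05], [-0.22, -0.06], [-0.23, -0.08], [-0.21, -0.08], [-0.22, -0.09], [-0.2, -0.11], [-0.21, -0.12], [-0.19, -0.12]]
```

Request:
{"api": "send_rows", "payload": {"targets": [{"offset": [0.6,0.45,0],"rotation": [0,0,0],"fingers": 0},{"offset": [0.5,0.59,0],"rotation": [0,0,0],"fingers": 0},{"offset": [0.4,0.66,0],"rotation": [0,0,0],"fingers": 0}]}}

```text
clock: 22.38
position: [564.4, 81.4, 133.7]
ee_rot: [-2.219, -2.221, -0.0]
contact_force: [-5.1, 2.8, 11.3]
width: 0.203
finger_force: 26.5
```

Request:
{"api": "send_rows", "payload": {"targets": [{"offset": [0.27,0.73,0],"rotation": [0,0,0],"fingers": 0},{"offset": [0.14,0.76,0],"rotation": [0,0,0],"fingers": 0},{"offset": [0.01,0.78,0],"rotation": [0,0,0],"fingers": 0}]}}

```text
clock: 22.75
position: [587.6, 86.0, 133.7]
ee_rot: [-2.219, -2.222, -0.002]
contact_force: [-3.2, 4.6, 10.2]
width: 0.205
finger_force: 26.3
```

```bash
python3 st.py; python3 look.py d
python3 - <<'E'
import cv2,numpy as np
f=lambda i:cv2.resize(i,(400,400),interpolation=cv2.INTER_CUBIC)
cv2.imwrite('pics/d2.png',np.hstack([f(cv2.imread('pics/d_scene.png')[200:250,255:305]),f(cv2.imread('pics/d_top.png')[200:240,360:400])]))
E
```

```text
t 22.75 tcp [587.6  86.  133.7] in stand -31.4 154.3 yaw 0.0012 F [-3.21  4.56 10.17] w 0.20455105886922176
phi 84.7 r 45.0 resist 3.61 radial 4.24
scene [276.  225.7] 0.67 [-127.9  -27.9] table ang 1.0122691752447242
scene [207.3 238.7] 0.21 [-191.1 -198.3] table ang 34.752430179931956
top [389.2 223.6] 0.78 [-124.   -33.7] table ang 3.886645083488673
```

View pics/d2.png

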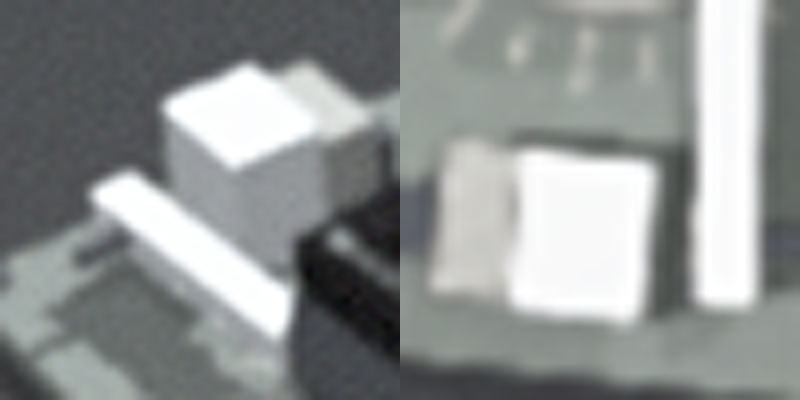

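The gap is now about 13 mm from arm face to block, including the nose. I creep from here.

Request:
{"api": "send_rows", "payload": {"targets": [{"offset": [-0.03,0.23,0],"rotation": [0,0,0],"fingers": 0},{"offset": [-0.03,0.23,0],"rotation": [0,0,0],"fingers": 0},{"offset": [-0.05,0.23,0],"rotation": [0,0,0],"fingers": 0},{"offset": [-0.06,0.22,0],"rotation": [0,0,0],"fingers": 0}]}}

```text
clock: 23.45
position: [597.0, 84.3, 133.7]
ee_rot: [-2.219, -2.222, -0.004]
contact_force: [-1.9, 6.2, 9.5]
width: 0.204
finger_force: 26.2
```

```bash
python3 st.py|tail -1
```

```text
phi 72.6 r 45.2 resist 3.66 radial 5.3
```

Request:
{"api": "send_rows", "payload": {"targets": [{"offset": [-0.08,0.23,0],"rotation": [0,0,0],"fingers": 0},{"offset": [-0.08,0.21,0],"rotation": [0,0,0],"fingers": 0}]}}

```text
clock: 23.7
position: [601.5, 82.8, 133.8]
ee_rot: [-2.219, -2.222, -0.004]
contact_force: [-0.3, 7.0, 9.1]
width: 0.204
finger_force: 26.2
```

```bash
python3 st.py|tail -1
```

```text
phi 66.6 r 45.3 resist 3.06 radial 6.28
```

Request:
{"api": "send_rows", "payload": {"targets": [{"offset": [-0.05,0.22,0],"rotation": [0,0,0],"fingers": 0},{"offset": [-0.07,0.2,0],"rotation": [0,0,0],"fingers": 0}]}}

```text
clock: 23.95
position: [605.6, 81.1, 133.7]
ee_rot: [-2.22, -2.222, -0.003]
contact_force: [-1.1, 3.6, 10.1]
width: 0.204
finger_force: 26.3
```

```bash
python3 st.py|tail -1
```

```text
phi 61.1 r 45.6 resist 2.68 radial 2.57
```

Request:
{"api": "send_rows", "payload": {"targets": [{"offset": [-0.12,0.21,0],"rotation": [0,0,0],"fingers": 0},{"offset": [-0.12,0.19,0],"rotation": [0,0,0],"fingers": 0}]}}

```text
clock: 24.2
position: [609.6, 78.6, 133.7]
ee_rot: [-2.22, -2.222, -0.003]
contact_force: [-1.3, 3.9, 8.5]
width: 0.203
finger_force: 26.3
```

```bash
python3 st.py|tail -1
```

```text
phi 55.1 r 45.7 resist 3.28 radial 2.48
```

Request:
{"api": "send_rows", "payload": {"targets": [{"offset": [-0.14,0.19,0],"rotation": [0,0,0],"fingers": 0},{"offset": [-0.15,0.18,0],"rotation": [0,0,0],"fingers": 0}]}}

```text
clock: 24.45
position: [613.4, 75.8, 133.7]
ee_rot: [-2.22, -2.222, -0.003]
contact_force: [-0.5, 3.9, 8.5]
width: 0.203
finger_force: 26.2
```

```bash
python3 st.py|tail -1; python3 look.py e
```

```text
phi 49.1 r 45.7 resist 2.95 radial 2.58
scene [277.  224.9] 0.72 [-129.3  -23.9] table ang -0.8406669437714215
top [385.8 224.3] 0.85 [-127.   -24.2] table ang -0.5388347552526441
```

Request:
{"api": "send_rows", "payload": {"targets": [{"offset": [-0.15,0.17,0],"rotation": [0,0,0],"fingers": 0},{"offset": [-0.17,0.17,0],"rotation": [0,0,0],"fingers": 0}]}}

```text
clock: 24.9
position: [616.9, 72.6, 133.8]
ee_rot: [-2.22, -2.222, -0.003]
contact_force: [0.2, 3.6, 9.1]
width: 0.202
finger_force: 26.2
```

```bash
python3 st.py|tail -1
```

```text
phi 43.3 r 45.8 resist 2.47 radial 2.62
```

Request:
{"api": "send_rows", "payload": {"targets": [{"offset": [-0.17,0.15,0],"rotation": [0,0,0],"fingers": 0},{"offset": [-0.18,0.15,0],"rotation": [0,0,0],"fingers": 0}]}}

```text
clock: 25.15
position: [620.0, 69.1, 133.8]
ee_rot: [-2.221, -2.222, -0.003]
contact_force: [0.7, 4.3, 8.9]
width: 0.2
finger_force: 26.2
```

```bash
python3 st.py|tail -1
```

```text
phi 37.4 r 45.9 resist 3.01 radial 3.2
```

Request:
{"api": "send_rows", "payload": {"targets": [{"offset": [-0.19,0.14,0],"rotation": [0,0,0],"fingers": 0},{"offset": [-0.19,0.12,0],"rotation": [0,0,0],"fingers": 0}]}}

```text
clock: 25.4
position: [622.6, 65.3, 133.7]
ee_rot: [2.22, 2.222, 0.004]
contact_force: [1.7, 4.4, 8.8]
width: 0.202
finger_force: 26.2
```

```bash
python3 st.py|tail -1
```

```text
phi 31.6 r 46.0 resist 2.83 radial 3.71
```

Request:
{"api": "send_rows", "payload": {"targets": [{"offset": [-0.21,0.13,0],"rotation": [0,0,0],"fingers": 0},{"offset": [-0.2,0.12,0],"rotation": [0,0,0],"fingers": 0}]}}

```text
clock: 25.65
position: [625.1, 61.1, 133.7]
ee_rot: [2.221, 2.222, 0.003]
contact_force: [-0.2, 4.0, 9.0]
width: 0.202
finger_force: 26.2
```

```bash
python3 st.py|tail -1; python3 look.py f
python3 - <<'E'
import cv2,numpy as np
f=lambda i:cv2.resize(i,(400,400),interpolation=cv2.INTER_CUBIC)
cv2.imwrite('pics/f2.png',np.hstack([f(cv2.imread('pics/f_scene.png')[200:250,255:305]),f(cv2.imread('pics/f_top.png')[200:240,360:400])]))
E
```

```text
phi 25.5 r 46.1 resist 3.65 radial 1.54
scene [277.  220.2] 0.59 [-147.6  -12.4] table ang -6.493568533791515
top [387.9 224.5] 0.63 [-127.   -30.2] table ang 2.072369657889087
```

View pics/f2.png

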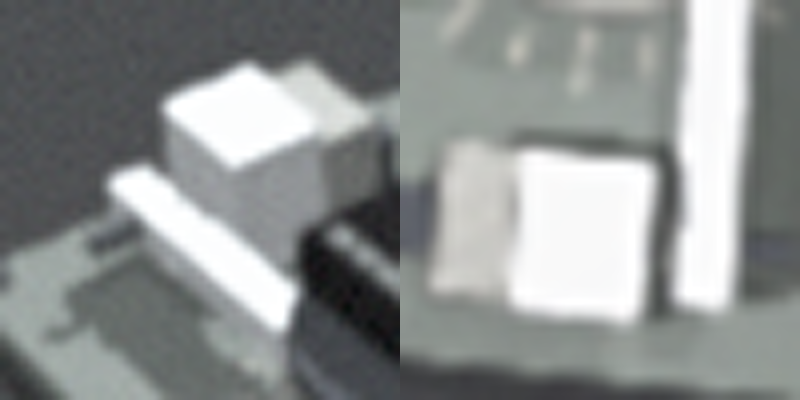

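The gap is now about 7–8 mm from arm face to block, so the nip is at most about 45° of crank away. I go on creeping.

```bash
python3 -c "
from circ import rows
print(rows(25.5,[3]*20,45))"
```

```text
[[-0.22, 0.1], [-0.22, 0.08], [-0.22, 0.07], [-0.23, 0.07], [-0.23, 0.04], [-0.23, 0.04], [-0.24, 0.03], [-0.23, 0.01], [-0.24, 0.0], [-0.23, -0.01], [-0.24, -0.03], [-0.23, -0.04], [-0.23, -0.04], [-0.23, -0.07], [-0.22, -0.07], [-0.22, -0.08], [-0.22, -0.1], [-0.21, -0.11], [-0.2, -0.11], [-0.2, -0.13]]
```

Request:
{"api": "send_rows", "payload": {"targets": [{"offset": [-0.22,0.09,0],"rotation": [0,0,0],"fingers": 0},{"offset": [-0.21,0.08,0],"rotation": [0,0,0],"fingers": 0}]}}

```text
clock: 26.1
position: [626.9, 56.8, 133.8]
ee_rot: [2.22, 2.222, 0.003]
contact_force: [1.5, 2.3, 8.0]
width: 0.2
finger_force: 26.2
```

```bash
python3 st.py|tail -1
```

```text
phi 19.7 r 46.1 resist 1.67 radial 2.23
```

Request:
{"api": "send_rows", "payload": {"targets": [{"offset": [-0.22,0.07,0],"rotation": [0,0,0],"fingers": 0},{"offset": [-0.23,0.07,0],"rotation": [0,0,0],"fingers": 0}]}}

```text
clock: 26.35
position: [628.3, 52.2, 133.7]
ee_rot: [2.22, 2.222, 0.003]
contact_force: [1.4, 2.6, 8.2]
width: 0.201
finger_force: 26.2
```

```bash
python3 st.py|tail -1
```

```text
phi 13.8 r 46.1 resist 2.16 radial 1.92
```

Request:
{"api": "send_rows", "payload": {"targets": [{"offset": [-0.23,0.04,0],"rotation": [0,0,0],"fingers": 0},{"offset": [-0.23,0.04,0],"rotation": [0,0,0],"fingers": 0}]}}

```text
clock: 26.6
position: [629.2, 47.5, 133.8]
ee_rot: [2.22, 2.222, 0.004]
contact_force: [1.9, 2.9, 7.9]
width: 0.203
finger_force: 26.2
```

```bash
python3 st.py|tail -1
```

```text
phi 7.9 r 46.1 resist 2.57 radial 2.24
```

Request:
{"api": "send_rows", "payload": {"targets": [{"offset": [-0.24,0.03,0],"rotation": [0,0,0],"fingers": 0},{"offset": [-0.23,0.01,0],"rotation": [0,0,0],"fingers": 0}]}}

```text
clock: 26.85
position: [629.6, 42.8, 133.8]
ee_rot: [2.22, 2.221, 0.004]
contact_force: [2.6, 3.2, 8.2]
width: 0.199
finger_force: 26.2
```

```bash
python3 st.py|tail -1
```

```text
phi 2.0 r 46.2 resist 3.06 radial 2.7
```

Request:
{"api": "send_rows", "payload": {"targets": [{"offset": [-0.24,0.0,0],"rotation": [0,0,0],"fingers": 0},{"offset": [-0.12,0,0],"rotation": [0,0,0],"fingers": 0}]}}

```text
clock: 27.1
position: [629.6, 39.1, 133.7]
ee_rot: [2.22, 2.221, 0.003]
contact_force: [2.3, 2.9, 8.6]
width: 0.198
finger_force: 26.2
```

```bash
python3 st.py|tail -1;python3 look.py g
```

```text
phi -2.6 r 46.2 resist 3.02 radial 2.17
scene [276.3 222. ] 0.96 [-141.7  -18.4] table ang -3.9162911824833846
scene [206.8 239.8] 0.28 [-187.6 -201.1] table ang 35.68263565257652
top [465.4 223.8] 0.74 [-102.5 -250.5] table ang 56.43888249597783
top [387.8 223.1] 0.57 [-123.   -29.6] table ang 2.205144689039335
```

Request:
{"api": "send_rows", "payload": {"targets": [{"offset": [-0.24,-0.02,0],"rotation": [0,0,0],"fingers": 0},{"offset": [-0.24,-0.03,0],"rotation": [0,0,0],"fingers": 0}]}}

```text
clock: 27.55
position: [629.1, 34.3, 133.8]
ee_rot: [2.22, 2.221, 0.003]
contact_force: [1.4, 2.4, 8.5]
width: 0.204
finger_force: 26.2
```

```bash
python3 st.py|tail -1
```

```text
phi -8.6 r 46.2 resist 2.61 radial 1.04
```

Request:
{"api": "send_rows", "payload": {"targets": [{"offset": [-0.23,-0.04,0],"rotation": [0,0,0],"fingers": 0},{"offset": [-0.23,-0.05,0],"rotation": [0,0,0],"fingers": 0}]}}

```text
clock: 27.8
position: [628.2, 29.7, 133.7]
ee_rot: [2.22, 2.221, 0.003]
contact_force: [3.1, 2.5, 8.7]
width: 0.199
finger_force: 26.2
```

```bash
python3 st.py|tail -1
```

```text
phi -14.5 r 46.1 resist 3.23 radial 2.37
```

Request:
{"api": "send_rows", "payload": {"targets": [{"offset": [-0.23,-0.07,0],"rotation": [0,0,0],"fingers": 0},{"offset": [-0.22,-0.07,0],"rotation": [0,0,0],"fingers": 0}]}}

```text
clock: 28.05
position: [626.8, 25.1, 133.7]
ee_rot: [2.22, 2.221, 0.003]
contact_force: [2.8, 2.9, 8.1]
width: 0.195
finger_force: 26.2
```

```bash
python3 st.py|tail -1
```

```text
phi -20.4 r 46.1 resist 3.68 radial 1.66
```

Request:
{"api": "send_rows", "payload": {"targets": [{"offset": [-0.22,-0.09,0],"rotation": [0,0,0],"fingers": 0},{"offset": [0,0,0],"rotation": [0,0,0],"fingers": 0}]}}

```text
clock: 28.3
position: [625.7, 22.7, 133.7]
ee_rot: [2.221, 2.221, 0.002]
contact_force: [3.0, 1.2, 8.3]
width: 0.201
finger_force: 26.2
```

```bash
python3 st.py|tail -1
cat > gap.py <<'E'
from h import *
ims=np.mean([imaging.camera('top').mean(2) for _ in range(3)],0)
for r in(219,222,225,228): print(r,ims[r,376:402].astype(int))
for n in 'cdf':
    print(n,cv2.imread(f'pics/{n}_top.png').mean(2)[225,376:402].astype(int))
E
python3 gap.py; python3 st.py|tail -1
```

```text
phi -23.7 r 46.1 resist 2.3 radial 2.22
219 [249 248 248 248 248 249 250 251 238 172 167 183 204 243 252 233 156 103
  98 100 101 100  98 106 136 150]
222 [248 249 249 249 249 249 251 251 211 141 165 187 213 245 252 204 117  93
  99 102 103 101 108 133 147 149]
225 [249 249 249 249 249 249 250 250 204 149 168 203 243 254 254 193 103  85
  91  96  93  93  97 104 106 105]
228 [249 248 248 248 248 249 251 243 187 172 186 205 244 253 232 150  93  87
  93  98  97 106 136 152 154 152]
c [249 249 249 249 249 249 251 252 200 113  93  94  88  80 104 196 249 252
 249 251 253 237 158  98  88  91]
d [249 249 249 249 249 249 251 252 199 109  82  80 104 186 247 251 250 252
 253 201 108  85  90  87  84  86]
f [249 249 249 249 249 249 251 252 194 103 110 171 243 251 250 252 253 192
 105  87  91  93  93  93 104 123]
phi -23.6 r 46.1 resist 1.03 radial 0.57
```

Request:
{"api": "send_rows", "payload": {"targets": [{"offset": [-0.22,-0.1,0],"rotation": [0,0,0],"fingers": 0},{"offset": [-0.1,-0.05,0],"rotation": [0,0,0],"fingers": 0}]}}

```text
clock: 28.7
position: [624.3, 19.7, 133.7]
ee_rot: [2.22, 2.221, 0.003]
contact_force: [0.6, 0.7, 7.7]
width: 0.196
finger_force: 26.2
```

```bash
python3 st.py|tail -1
```

```text
phi -27.8 r 46.1 resist 0.95 radial 0.2
```

Request:
{"api": "send_rows", "payload": {"targets": [{"offset": [-0.2,-0.11,0],"rotation": [0,0,0],"fingers": 0},{"offset": [-0.1,-0.06,0],"rotation": [0,0,0],"fingers": 0}]}}

```text
clock: 28.95
position: [622.5, 16.7, 133.7]
ee_rot: [2.221, 2.221, 0.003]
contact_force: [1.0, 1.3, 9.0]
width: 0.207
finger_force: 26.2
```

```bash
python3 st.py|tail -1
```

```text
phi -32.1 r 46.1 resist 1.64 radial 0.18
```

Request:
{"api": "send_rows", "payload": {"targets": [{"offset": [-0.2,-0.12,0],"rotation": [0,0,0],"fingers": 0},{"offset": [-0.09,-0.06,0],"rotation": [0,0,0],"fingers": 0}]}}

```text
clock: 29.2
position: [620.6, 13.9, 133.7]
ee_rot: [2.221, 2.222, 0.003]
contact_force: [1.1, 2.6, 9.2]
width: 0.205
finger_force: 26.2
```

```bash
python3 st.py|tail -1
```

```text
phi -36.4 r 46.1 resist 2.8 radial -0.67
```

Request:
{"api": "send_rows", "payload": {"targets": [{"offset": [-0.18,-0.13,0],"rotation": [0,0,0],"fingers": 0},{"offset": [0,0,0],"rotation": [0,0,0],"fingers": 0}]}}

```text
clock: 29.45
position: [619.1, 12.0, 133.6]
ee_rot: [2.221, 2.222, 0.002]
contact_force: [0.3, 1.5, 9.0]
width: 0.2
finger_force: 26.2
```

```bash
python3 st.py|tail -1; python3 gap.py|head -4;python3 st.py|tail -1
```

```text
phi -39.3 r 46.0 resist 1.39 radial -0.72
219 [249 249 248 248 248 249 250 251 237 178 166 180 205 245 253 203 115  95
 100 101 100  99 108 136 151 151]
222 [249 249 249 249 249 249 250 250 222 185 183 186 214 242 235 165 105  97
 102 102 102 101 108 133 147 151]
phi -39.3 r 46.1 resist 1.62 radial -0.71
```

Request:
{"api": "send_rows", "payload": {"targets": [{"offset": [-0.18,-0.15,0],"rotation": [0,0,0],"fingers": 0},{"offset": [-0.06,-0.05,0],"rotation": [0,0,0],"fingers": 0}]}}

```text
clock: 29.85
position: [617.3, 9.9, 133.7]
ee_rot: [2.221, 2.222, 0.003]
contact_force: [0.1, 4.8, 7.9]
width: 0.2
finger_force: 26.2
```

```bash
python3 st.py|tail -1
```

```text
phi -42.8 r 46.0 resist 3.59 radial -3.16
```

Request:
{"api": "send_rows", "payload": {"targets": [{"offset": [-0.11,-0.1,0],"rotation": [0,0,0],"fingers": 0},{"offset": [0,0,0],"rotation": [0,0,0],"fingers": 0}]}}

```text
clock: 30.1
position: [616.3, 8.9, 133.7]
ee_rot: [2.221, 2.222, 0.003]
contact_force: [1.2, 3.7, 8.8]
width: 0.201
finger_force: 26.2
```

```bash
python3 st.py|tail -1
```

```text
phi -44.5 r 46.0 resist 3.46 radial -1.74
```

Request:
{"api": "send_rows", "payload": {"targets": [{"offset": [-0.11,-0.11,0],"rotation": [0,0,0],"fingers": 0},{"offset": [0,0,0],"rotation": [0,0,0],"fingers": 0}]}}

```text
clock: 30.35
position: [615.3, 7.9, 133.7]
ee_rot: [-2.22, -2.222, -0.004]
contact_force: [1.6, 5.0, 8.5]
width: 0.2
finger_force: 26.2
```

```bash
python3 st.py|tail -1; python3 gap.py|head -2; python3 st.py|tail -1
```

```text
phi -46.3 r 46.0 resist 4.59 radial -2.5
219 [249 249 248 248 248 249 250 250 237 193 176 181 204 243 246 184 109  96
 101 101 100  98 107 136 150 152]
phi -46.3 r 46.0 resist 3.47 radial -2.55
```

Request:
{"api": "send_rows", "payload": {"targets": [{"offset": [-0.08,-0.09,0],"rotation": [0,0,0],"fingers": 0},{"offset": [0,0,0],"rotation": [0,0,0],"fingers": 0}]}}

```text
clock: 30.75
position: [614.5, 7.2, 133.7]
ee_rot: [2.22, 2.222, 0.004]
contact_force: [1.4, 4.3, 7.3]
width: 0.203
finger_force: 26.1
```

```bash
python3 st.py|tail -1; python3 gap.py|head -2; python3 st.py|tail -1
```

```text
phi -47.6 r 46.0 resist 3.93 radial -2.2
219 [249 249 248 248 248 249 250 250 238 194 176 181 205 243 245 184 111  95
 100 100 100  98 107 137 150 151]
phi -47.6 r 46.0 resist 5.51 radial -2.61
```

```bash
cat > av.py <<'E'
from h import *
C=np.array([583.5,41.2]);L=[];I=[]
for _ in range(8):
    I.append(imaging.camera('top').mean(2));o=monitor.get_obs();v=o['position'][:2]-C;a=np.arctan2(v[1],v[0]);f=o['contact_force'][:2]
    L.append([-f@[np.sin(a),-np.cos(a)],f@v/np.linalg.norm(v),np.degrees(a)])
L=np.array(L);print(L.mean(0).round(2),L.std(0).round(2),o['clock']);I=np.mean(I,0)
print([(I[r,389:394].sum()).round(1) for r in(217,219,221,223)])
E
python3 av.py
```

```text
[  4.91  -2.34 -47.57] [0.33 0.45 0.01] 31.3
[np.float64(911.4), np.float64(880.5), np.float64(805.8), np.float64(753.0)]
```

Request:
{"api": "send_rows", "payload": {"targets": [{"offset": [-0.1,-0.12,0],"rotation": [0,0,0],"fingers": 0},{"offset": [0,0,0],"rotation": [0,0,0],"fingers": 0}]}}

```text
clock: 31.55
position: [613.4, 6.3, 133.7]
ee_rot: [2.22, 2.222, 0.005]
contact_force: [1.6, 4.8, 8.0]
width: 0.2
finger_force: 26.1
```

```bash
python3 av.py
```

```text
[  5.58  -2.52 -49.36] [0.55 0.54 0.01] 31.95
[np.float64(905.8), np.float64(877.1), np.float64(795.2), np.float64(752.4)]
```

The force rises steadily with the angle, about 2.5–3 N above the free-running drag, which is roughly 20 N of nip. I release the handle and lift off.

Request:
{"api": "send_rows", "payload": {"targets": [{"offset": [0,0,0],"rotation": [0,0,0],"fingers": 0.3},{"offset": [0,0,0],"rotation": [0,0,0],"fingers": 0.5},{"offset": [0,0,0],"rotation": [0,0,0],"fingers": 0.55},{"offset": [0,0,0],"rotation": [0,0,0],"fingers": 0.55},{"offset": [0,0,-1],"rotation": [0,0,0],"fingers": 0.55},{"offset": [0,0,-2],"rotation": [0,0,0],"fingers": 0.55},{"offset": [0,0,-3],"rotation": [0,0,0],"fingers": 0.55},{"offset": [0,0,-3],"rotation": [0,0,0],"fingers": 0.55},{"offset": [0,0,0],"rotation": [0,0,0],"fingers": 0.55}]}}

```text
clock: 33.08
position: [613.5, 5.1, 226.3]
ee_rot: [2.219, 2.219, 0.006]
contact_force: [1.0, 0.1, 1.1]
width: 0.552
finger_force: 0.0
```

```bash
python3 av.py
python3 - <<'E'
from h import *
imaging.camera('scene');print([(np.round(r['at'],1),round(r['p'],2)) for r in nets.place_of('handle','scene')[:2]], proj('scene',[612.8,7.0,120]))
I=imaging.camera('top').mean(2)
for r in(219,222,225):print(I[r,366:396].astype(int))
E
```

```text
[  0.18  -0.29 -51.3 ] [0.29 0.4  0.26] 33.475
[np.float64(898.5), np.float64(875.1), np.float64(828.6), np.float64(758.5)]
[(array([361.4, 196.5]), 0.72)] [359.52161897 198.1967569 ]
[202 200 198 200 188 184 237 250 249 248 248 248 248 248 248 248 249 250
 236 190 173 180 203 242 245 183 108  95 100 101]
[202 201 200 197 189 188 237 249 248 248 248 248 249 248 249 249 250 249
 218 185 184 185 213 240 214 138  99  98 100 101]
[197 198 197 198 206 226 245 249 249 249 248 248 248 248 249 248 250 247
 202 166 178 202 245 253 195 103  86  91  91  90]
```

```bash
python3 -c "
from h import *
print(robot.job_done())"
```

```text
the job is handed in; nothing more can be done
None
```

The thick block stands flush against the anvil and was let go; I cranked clockwise about 2.8 turns, felt an estimated 15–20 N nip, released the handle, lifted clear and handed the job in at about 33 s; no verdict came back.

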